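# Stand the fallen bookend back up and close the row of pattern books

## Task

The wooden bookend at the end of the row of pattern books has toppled onto its back with its foot in the air, and the last book leans over. Push the raised foot over with the fingertips so that the bookend stands on its foot again, then push it along the table, square behind the leaning book, until that book stands straight and the row is closed up without gaps. Only push: take neither the bookend nor the leaning book between the fingers, lift nothing, leave the other things on the table where they are and finish clear of everything.

Things in the scene. Friction and masses are not known exactly. Their poses are not given: they have to be found in the camera images.
- bookend: L-shaped dark wooden bookend, about 0.45 kg, two boards 20 mm thick, 110 mm wide; heavy foot 100 mm long, upright 140 mm high (over the outside corner). Origin: middle of the outside corner edge (heel). x along the heel (+-55 mm); foot from y = 0 to -100 mm, z 0 to 20 mm; upright from z = 0 to 140 mm, y -20 to 0 mm. Standing, z is up, the upright's back (y = 0) faces the books, the foot points away.
- foot_end (a point): middle of the bookend's foot end (y = -100, z = 10 mm in its frame), axes as the bookend's. At the start the bookend lies on the upright's back: its z axis is level and points roughly at the books, the foot stands up with this end 100 mm above the table, at the far side from the books. Pushed here away from the books it turns about the heel; past about 51 degrees it falls on to its foot by itself.
- end_book: last pattern book, grey cloth, 150 mm deep (x), 35 mm thick (y), 210 mm high (z), about 0.5 kg. Origin: centre of its bottom face; z up the book, y points at the row. It leans 14 degrees towards the row, top against book3, standing on its row-side bottom edge 52 mm out from book3; its other bottom edge is 9 mm up. Pushed there at about 5 N its bottom slides to the row and it straightens.
- book3: the third of three upright books, blue cloth, 160 mm deep (x) by 40 mm thick (y) by 230 mm high (z), 0.5 kg. Origin: centre of its bottom face; its -y face (20 mm from the origin) is the face the leaning book rests on. -y is the direction from the row towards the bookend; +y is backed up by book2, book1 and the fixed cabinet.
- book2: second upright book, brown card, 150 x 30 x 215 mm (x, y, z), origin: centre of its bottom face
- book1: first upright book, black, 160 x 45 x 235 mm (x, y, z), touching the cabinet; origin: centre of its bottom face
- cabinet: fixed wooden bench cabinet of thread drawers, 220 x 200 x 260 mm (x, y, z; wooden spools stand on top up to 304 mm), which backs the row; origin: centre of its underside; the row extends along its -y axis
- cone_a: green thread cone standing upright, 68 mm wide at the bottom, 112 mm high, origin at the centre of its underside; beyond the row, to be left alone
- cone_b: red-brown thread cone, same size and origin; to be left alone
- glue: brown bottle with black cap, 54 mm diameter, 125 mm high, origin at the centre of its underside; on the robot's side of the row, to be left alone
- wax_tin: flat bare metal tin, 70 mm diameter, 35 mm high, origin at the centre of its underside; to be left alone
- mug: white mug, 80 mm diameter, 92 mm high, origin at the centre of its underside; to be left alone
- maul: leatherworker's maul standing on its white head (64 mm diameter, 85 mm high) with the wooden handle up, 205 mm high in all, origin at the centre of its underside; to be left alone
Mind the look-alikes: they are no part of the job. What is shaped like the book3 but green is not meant.

How it is judged:
By the outcome, as a careful person would: the job done as asked, in the order asked, and still so for the second after the job is handed in, with the robot touching nothing.
It also fails if it takes over 58 s, if anything falls off the work surface, if the arm or the gripper's body presses on something with over 40 N, if the wrist force passes 120 N, or if a joint passes its speed limit or range.

## Robot

A 6-joint arm with a two-finger parallel gripper is mounted at the origin on the work surface. World frame = base frame: x ahead of the robot, y to its left, z up, the work surface at z = 0. Lengths are in m, angles in degrees, forces in N, time in s.
With the tool pointing down it reaches from about 0.4 to 0.825 m from the base axis. Payload 7 kg.
Tool frame: the origin (TCP) lies midway between the tips of the shut fingers; the grasp point (between the pads) lies 19 mm behind it; z points along the fingers, y is the line along which they close (so a half turn about z gives the same grasp; the last joint's range is limited). The gripper opens to 88 mm and grips with 3 to 60 N. Pads are 19 mm wide; open, the fingers measure 130 mm over their backs; the gripper's body (78 mm by 193 mm) begins 47 mm behind the grasp point.
Start: joints at [16.507, 20.546, 0.682, 0, -70.136, -16.507], TCP at [0.675, -0, 0.227] pointing down, gripper open.
Joint ranges: [-176.03, 176.03], [-82.01, 121.73], [-58.28, 71.71], [-173.87, 95.51], [-174.79, -0.11], [-173.66, 173.66]. Speed limits (degrees/s): [136.94, 136.94, 172.46, 180, 180, 180].

## Interface

Orientations are given as [roll, pitch, yaw] about the fixed x, y, z axes, in that order (R = Rz(yaw) Ry(pitch) Rx(roll)).
In Python, from plant import r gives the robot as it stands. The module is installed in compiled form; this text tells all that it offers.
- The arm moves only by the tool play_rows, never from a script. Its argument "rows" is a list of rows, each an object with "slide": the shift along the tool's x, y, z as a fraction of full scale, a list of three; "delta_rot": the turn, a rotation vector about the tool's x, y, z as a fraction of full scale, a list of three; "fingers": the opening, from -1 (shut) to 1 (fully open). In form: [{"slide": [x, y, z], "delta_rot": [rx, ry, rz], "fingers": fingers}, ...]. A call has 1 to 8 rows; each row shifts and turns the commanded pose from where the row before left it, along the tool's axes as they then stand; what a row does not reach is not made up. Full scale, the value 1, is 0.15 m for a shift and 0.08 rad for a turn. A row lasts 1/8 s, in which the tool goes at most 62.5 mm and 10.7 degrees, less where a joint would pass 70% of its speed; a pose out of reach is approached as far as the arm can. A call with a number of a shift or a turn outside -1 to 1 is refused whole. A call with a gripper value outside its range is refused whole. The fingers move at their own pace and stop on an object; "squeeze" is the grip in N (left out, the last holds). Time passes only in rows, so rows that do not move let the fingers close. It gives the time, the measured TCP pose, the force, the opening and the grip force at its end, in the units of the state.
- r.get_state(): the state, without advancing time (a new reading comes with each control period).
- r.capture(name): name is "scene" or "side" or "wrist"; returns a dict with "image" (384x512x3 uint8, blue, green, red), "fx", "fy", "cx", "cy" (pixels), "distortion" ([k1, k2, p1, p2, k3] as OpenCV has them; the pictures are not rectified), "R" (3x3) and "t" (3): a world point X has camera coordinates R X + t; the wrist camera has in their place "T_tool_cam" (4x4, takes a point from camera to tool coordinates, whose origin is the TCP and whose axes are the flange's). Camera axes: x right, y down, z forward; pixel columns grow to the right and rows downward; lengths in m; the calibration is good to about 2 mm. A picture is of the moment at which its call begins: read the wrist's pose just before it. There is no depth.
- r.close_job(): hands the job in; it is judged then, once.
The state is a dict: "time_s": time; "joints": joint angles; "qd": joint speeds; "joint_torque": joint torques, N m; "tcp_pos": TCP position; "eef_rot": TCP orientation; "contact_force": force on the tool from outside, world axes, zero at the start; "moment": the same for the moment, N m; "gripper_width": finger opening in m; "gripper_force": force on a finger pad.
Only numpy, scipy, OpenCV 4.12 (cv2) and the standard library are available. Lean on these libraries where they do the work, as an engineer would, in place of code of your own. Each camera call takes 0.05 s, during which the arm holds its last target. There are 200 camera calls.

## Working session

There is one attempt and no reset: what is moved stays moved. The work goes in short steps, Python scripts to look and compute and a tool call to move; the robot and the scene stay as the last step left them, time stands still between calls to the robot, and variables do not carry over. Pictures are saved under pics/ and viewed, at most 10 in all, crops included, and the job is handed in when it is done.

Besides the shell and the picture viewer there is one more tool, called after "Emit:" as a command line: name --argument value ..., lists and objects as JSON in quotes. play_rows: Moves the arm, as the interface text tells. Shift numbers are shares of 0.15 m and turn numbers shares of 0.08 rad, none past 1 either way. Its arguments: {"type":"object","properties":{"rows":{"type":"array"},"squeeze":{"type":"number"}},"required":["rows"]}

```bash
mkdir -p pics; cat > h.py <<'E'
import numpy as np, cv2
from plant import r
def shot(n,f):
    c=r.capture(n); cv2.imwrite('pics/'+f,c['image']); return c
def K(c): return np.array([[c['fx'],0,c['cx']],[0,c['fy'],c['cy']],[0,0,1.]])
def onplane(c,px,z):
    "pixels -> world points on height z"
    p=cv2.undistortPoints(np.array(px,float).reshape(-1,1,2),K(c),np.array(c['distortion']))[:,0]
    R,t=np.array(c['R']),np.array(c['t']); o=-R.T@t
    d=np.c_[p,np.ones(len(p))]@R
    return o+d*((z-o[2])/d[:,2])[:,None]
def proj(c,P):
    return cv2.projectPoints(np.array(P,float),cv2.Rodrigues(np.array(c['R']))[0],np.array(c['t']),K(c),np.array(c['distortion']))[0][:,0]
E
python3 - <<'E'
from h import *
a=shot('scene','s0.png');b=shot('side','d0.png')
cv2.imwrite('pics/both.png',cv2.resize(np.vstack([a['image'],b['image']]),(400,600))) if 0 else None
for c in(a,b):print(-np.array(c['R']).T@np.array(c['t']))
s=r.get_state();print(s)
E
```

```text
[0.65659607 0.46128532 1.50319793]
[ 0.36363801 -0.34820312  1.37906163]
{'time_s': 0.1, 'joints': array([ 1.65072090e+01,  2.05875140e+01,  6.40417856e-01, -1.73627927e-02,
       -7.01350863e+01, -1.65065598e+01]), 'qd': array([ 0.00838288, -0.06082893,  0.0885033 , -0.05970942, -0.05987068,
        0.01996983]), 'joint_torque': array([-1.42273191e-03, -5.84165347e+01,  2.93752134e+01,  7.01551259e+00,
        1.01412315e-02, -6.66964229e-05]), 'tcp_pos': array([ 6.74580215e-01, -2.05834846e-05,  2.25726076e-01]), 'eef_rot': array([ 1.79916566e+02, -7.70180857e-03, -9.00052568e+01]), 'contact_force': array([-0.36077246, -0.00477635, -0.96890696]), 'moment': array([-0.02902802,  0.02952524, -0.04531094]), 'gripper_force': 0.0, 'gripper_width': 0.08748728068018426}
```

View pics/s0.png

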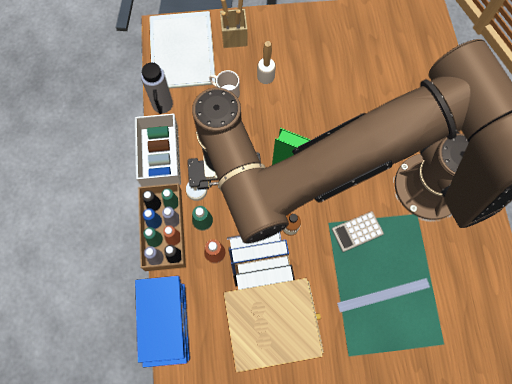

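View pics/d0.png

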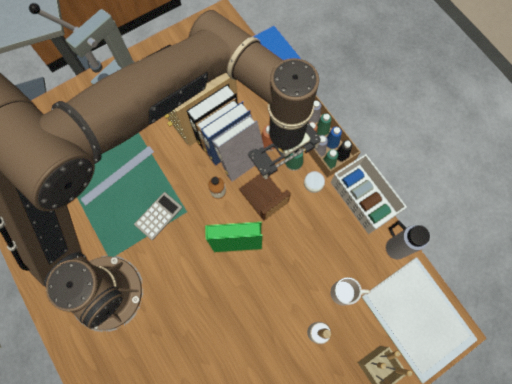

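The side view shows the dark bookend at (265,196), the leaning grey book at (238,147), blue book3 at (224,126) and the cabinet at (190,110). The look-alike is the green upright book at (235,237), which I leave alone. Next is a close crop.

```bash
python3 - <<'E'
from h import *
im=cv2.imread('pics/d0.png')[70:260,160:340]
cv2.imwrite('pics/c0.png',cv2.resize(im,None,fx=3.15,fy=3.15,interpolation=cv2.INTER_CUBIC))
c=r.capture('side')
for n,p,z in [('bookendcorner',[(240,196),(264,217),(290,195)],.1),('book3top',[(201,133),(244,107)],.23),('base',[(72,284)],0.3)]:
    print(n,onplane(c,p,z).round(3))
E
```

```text
bookendcorner [[ 0.528  0.008  0.1  ]
 [ 0.554 -0.091  0.1  ]
 [ 0.664 -0.076  0.1  ]]
book3top [[0.519 0.204 0.23 ]
 [0.675 0.208 0.23 ]]
base [[ 0.014 -0.012  0.3  ]]
```

View pics/c0.png

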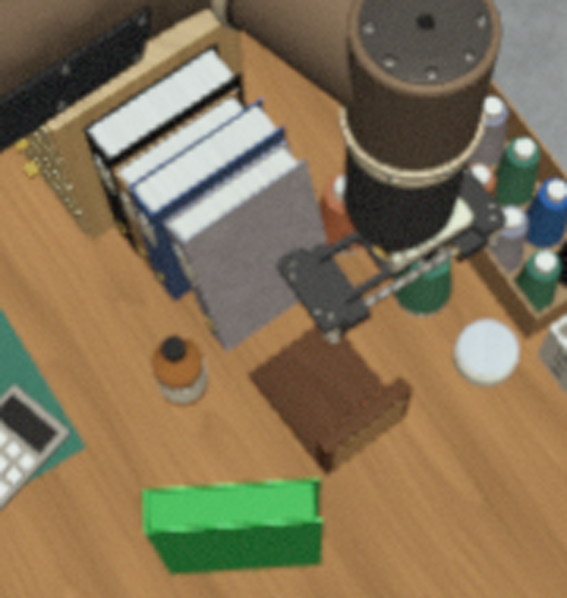

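The crop confirms the bookend: upright lying with its end at crop (250,378), foot end at about (320,455)–(405,385). It is yawed relative to the row. Now a wrist view for precise corners.

```bash
cat >> h.py <<'E'
from scipy.spatial.transform import Rotation as Ro
def wrist(f=None):
    s=r.get_state(); c=r.capture('wrist'); T=np.eye(4); T[:3,:3]=Ro.from_euler('xyz',s['eef_rot'],degrees=True).as_matrix(); T[:3,3]=s['tcp_pos']
    M=np.linalg.inv(T@np.array(c['T_tool_cam'])); c['R']=M[:3,:3]; c['t']=M[:3,3]
    if f: cv2.imwrite('pics/'+f,c['image'])
    return c
E
python3 - <<'E'
from h import *
import pickle
c=wrist('w0.png'); pickle.dump(c,open('w0.pkl','wb')); print(-c['R'].T@c['t'],c['R'][2])
E
```

```text
[ 0.67470882 -0.08289394  0.38385742] [-9.07999608e-04  3.05432416e-01 -9.52213324e-01]
```

View pics/w0.png

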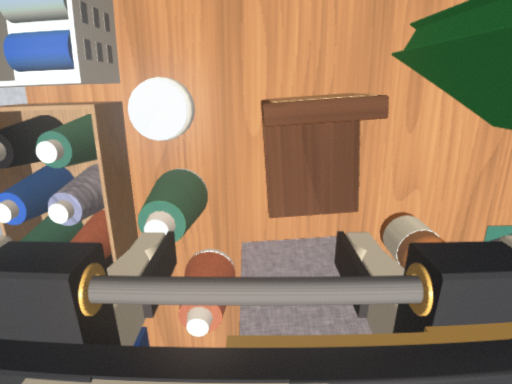

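The wrist view shows the foot end (inner edge from (263,125) to (387,118)), upright end (268,217)–(358,213), leaning book's near bottom edge (243,240)–(336,238), glue (412,240), cones (205,280) and (170,200), wax tin (160,108), and the green look-alike at top right.

```bash
python3 - <<'E'
from h import *
import pickle
c=pickle.load(open('w0.pkl','rb'))
for n,p,z in [('foot in',[(263,125),(387,118)],.1),('foot out',[(262,101),(387,95)],.1),('upr end top',[(268,217),(358,213)],.02),('book edge',[(243,240),(336,238)],.009),('glue top/base',[(412,222)],0.0),('green corner',[(395,53)],.23),('tin',[(160,108)],.035),('coneA base',[(185,190)],0.03)]:
    print(n,onplane(c,p,z).round(3).tolist())
b=r.capture('side')
px=lambda x,y:(160+x/3.15,70+y/3.15)
print('book3 near top',onplane(b,[px(143,210),px(285,135)],.23).round(3).tolist())
print('green top',onplane(b,[px(145,517),px(322,520),px(145,490),px(322,480)],.23).round(3).tolist())
print('green bottom',onplane(b,[px(172,572),px(322,568)],0).round(3).tolist())
print('endbook top',onplane(b,[px(180,242),px(305,165)],.2).round(3).tolist())
print('endbook bot',onplane(b,[px(232,348)],.009).round(3).tolist())
print('glue base',onplane(b,[px(185,385)],0).round(3).tolist(),'tin',onplane(b,[px(487,350)],.035).round(3).tolist(),'cab',onplane(b,[px(50,125),px(215,12)],.26).round(3).tolist())
E
```

```text
foot in [[0.668, -0.052, 0.1], [0.559, -0.059, 0.1]]
foot out [[0.669, -0.072, 0.1], [0.561, -0.078, 0.1]]
upr end top [[0.659, 0.068, 0.02], [0.549, 0.063, 0.02]]
book edge [[0.69, 0.104, 0.009], [0.57, 0.102, 0.009]]
glue top/base [[0.468, 0.084, 0.0]]
green corner [[0.611, -0.099, 0.23]]
tin [[0.775, -0.063, 0.035]]
coneA base [[0.755, 0.03, 0.03]]
book3 near top [[0.523, 0.187, 0.23], [0.68, 0.18, 0.23]]
green top [[0.372, -0.07, 0.23], [0.502, -0.158, 0.23], [0.385, -0.049, 0.23], [0.522, -0.127, 0.23]]
green bottom [[0.368, -0.08, 0.0], [0.502, -0.163, 0.0]]
endbook top [[0.54, 0.152, 0.2], [0.687, 0.155, 0.2]]
endbook bot [[0.551, 0.093, 0.009]]
glue base [[0.487, 0.088, 0.0]] tin [[0.777, -0.067, 0.035]] cab [[0.49, 0.298, 0.26], [0.688, 0.318, 0.26]]
```

Emit:
play_rows --rows '[{"slide": [0.03, 0.1, 0.1], "delta_rot": [0, 0, -0.22], "fingers": 0}, {"slide": [0.03, 0.1, 0.1], "delta_rot": [0, 0, -0.22], "fingers": 0}, {"slide": [0.03, 0.1, 0.1], "delta_rot": [0, 0, -0.22], "fingers": 0}, {"slide": [0.03, 0.1, 0.1], "delta_rot": [0, 0, -0.22], "fingers": 0}, {"slide": [0, 0, 0.1], "delta_rot": [0, 0, 0], "fingers": 0}, {"slide": [0, 0, 0], "delta_rot": [0, 0, 0], "fingers": 0}]'

```text
time_s: 1.0
tcp_pos: [0.6152, -0.0196, 0.1504]
eef_rot: [179.9, -0.0, -86.0]
contact_force: [-0.0, 0.2, 1.3]
gripper_width: 0.0444
gripper_force: 0.0
```

Emit:
play_rows --rows '[{"slide": [0, 0, 0.14], "delta_rot": [0, 0, 0], "fingers": 0}, {"slide": [0, 0, 0.14], "delta_rot": [0, 0, 0], "fingers": 0}, {"slide": [0, 0, 0.14], "delta_rot": [0, 0, 0], "fingers": 0}, {"slide": [0.06, 0, 0], "delta_rot": [0, 0, 0], "fingers": 0}, {"slide": [0.06, 0, 0], "delta_rot": [0, 0, 0], "fingers": 0}, {"slide": [0.06, 0, 0], "delta_rot": [0, 0, 0], "fingers": 0}, {"slide": [0.06, 0, 0], "delta_rot": [0, 0, 0], "fingers": 0}]'

```text
time_s: 1.88
tcp_pos: [0.619, -0.056, 0.0897]
eef_rot: [-179.9, 0.0, -86.0]
contact_force: [0.1, 1.4, 2.1]
gripper_width: 0.0436
gripper_force: 1.0
```

```bash
python3 - <<'E'
from h import *
s=r.get_state();print(s['tcp_pos'],s['contact_force'])
E
```

```text
[ 0.61895194 -0.0560362   0.08971771] [0.14656945 1.38892707 2.09825542]
```

Emit:
play_rows --rows '[{"slide": [0.07, 0, 0], "delta_rot": [0, 0, 0], "fingers": 0}, {"slide": [0.07, 0, 0.01], "delta_rot": [0, 0, 0], "fingers": 0}, {"slide": [0.07, 0, 0.03], "delta_rot": [0, 0, 0], "fingers": 0}, {"slide": [0.07, 0, 0.04], "delta_rot": [0, 0, 0], "fingers": 0}, {"slide": [0.07, 0, 0.06], "delta_rot": [0, 0, 0], "fingers": 0}, {"slide": [0, 0, 0], "delta_rot": [0, 0, 0], "fingers": 0}]'

```text
time_s: 2.62
tcp_pos: [0.6206, -0.1088, 0.066]
eef_rot: [179.8, 0.0, -86.0]
contact_force: [0.0, -0.2, -0.1]
gripper_width: 0.0437
gripper_force: 0.0
```

```bash
python3 - <<'E'
from h import *
a=shot('side','d1.png')['image'][70:300,140:340]; b=wrist('w1.png')['image']
cv2.imwrite('pics/m1.png',np.hstack([cv2.resize(a,(334,384)),cv2.resize(b,(460,345)) if 0 else b[:, 40:500]]))
E
```

```text
(no output)
```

View pics/m1.png

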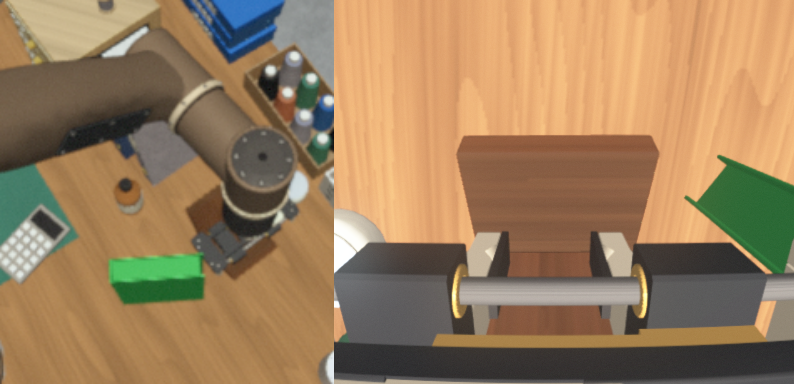

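The wrist view shows the foot's end face at (560,145) above its inner face, so it is still tilted, with the fingers unloaded. It is probably mid-fall. I'll wait a little and compare.

Emit:
play_rows --rows '[{"slide": [0, 0, 0], "delta_rot": [0, 0, 0], "fingers": 0}, {"slide": [0, 0, 0], "delta_rot": [0, 0, 0], "fingers": 0}, {"slide": [0, 0, 0], "delta_rot": [0, 0, 0], "fingers": 0}]'

```text
time_s: 3.1
tcp_pos: [0.6218, -0.1076, 0.0677]
eef_rot: [-180.0, 0.0, -85.9]
contact_force: [-1.0, -0.7, 0.3]
gripper_width: 0.0437
gripper_force: 0.4
```

```bash
python3 - <<'E'
from h import *
o=cv2.imread('pics/w1.png').astype(int); c=wrist('w2.png'); n=c['image'].astype(int)
d=np.abs(o-n).sum(2)>60; ys,xs=np.nonzero(d); print(d.sum(), ys.min() if len(ys) else 0, ys.max() if len(ys) else 0)
g=n[:, 240].astype(int).sum(1); print([(i,int(g[i])) for i in range(60,260,6)])
g=o[:, 240].astype(int).sum(1); print([(i,int(g[i])) for i in range(60,260,6)])
# predict: foot inner top-corner rows for tilt angles
for th in (35,45,51,60,75,90):
    a=np.radians(th); w=lambda y,z:(0.62,-0.077+y*np.cos(a)-z*np.sin(a),y*np.sin(a)+z*np.cos(a))
    print(th,proj(c,[w(.02,.1),w(0,.1),w(.02,.02)])[:,1].round())
E
```

```text
6544 10 333
[(60, 531), (66, 533), (72, 534), (78, 525), (84, 528), (90, 537), (96, 528), (102, 531), (108, 533), (114, 529), (120, 295), (126, 265), (132, 324), (138, 304), (144, 305), (150, 309), (156, 322), (162, 309), (168, 309), (174, 315), (180, 304), (186, 298), (192, 304), (198, 321), (204, 301), (210, 293), (216, 298), (222, 300), (228, 314), (234, 329), (240, 293), (246, 242), (252, 243), (258, 240)]
[(60, 528), (66, 524), (72, 530), (78, 531), (84, 531), (90, 530), (96, 527), (102, 533), (108, 531), (114, 533), (120, 530), (126, 531), (132, 533), (138, 306), (144, 294), (150, 296), (156, 321), (162, 286), (168, 294), (174, 299), (180, 311), (186, 304), (192, 303), (198, 298), (204, 285), (210, 294), (216, 316), (222, 285), (228, 285), (234, 296), (240, 292), (246, 315), (252, 245), (258, 283)]
35 [253. 211. 265.]
45 [215. 178. 260.]
51 [193. 160. 256.]
60 [165. 139. 249.]
75 [129. 117. 239.]
90 [111. 109. 228.]
```

It rests at about 75° because the rising upright touches the backs of the fingers. I'll move on away from the books to let it settle, then lift clear.

Emit:
play_rows --rows '[{"slide": [0.08, 0, 0], "delta_rot": [0, 0, 0], "fingers": 0}, {"slide": [0.08, 0, 0], "delta_rot": [0, 0, 0], "fingers": 0}, {"slide": [0.08, 0, -0.1], "delta_rot": [0, 0, 0], "fingers": 0}, {"slide": [0.1, 0, -0.2], "delta_rot": [0, 0, 0], "fingers": 0}, {"slide": [0.2, 0, -0.2], "delta_rot": [0, 0, 0], "fingers": 0}, {"slide": [0.2, 0, -0.2], "delta_rot": [0, 0, 0], "fingers": 0}, {"slide": [0.2, 0, -0.2], "delta_rot": [0, 0, 0], "fingers": 0}, {"slide": [0, 0, 0], "delta_rot": [0, 0, 0], "fingers": 0}]'

```text
time_s: 4.15
tcp_pos: [0.6329, -0.2517, 0.2067]
eef_rot: [-179.7, -0.1, -86.1]
contact_force: [-0.5, -0.5, -0.3]
gripper_width: 0.044
gripper_force: 0.0
```

```bash
python3 - <<'E'
from h import *
import pickle
s=r.get_state();print(s['tcp_pos'],s['eef_rot'])
a=shot('side','d3.png'); w=wrist('w3.png'); pickle.dump((a,w),open('3.pkl','wb'))
b=cv2.resize(a['image'][60:280,150:350],(400,440))
cv2.imwrite('pics/m3.png',np.hstack([b,cv2.copyMakeBorder(w['image'][:,120:510],0,56,0,0,0)]))
E
```

```text
[ 0.6328641  -0.25166034  0.20670405] [-1.79671672e+02 -1.13970963e-01 -8.61091548e+01]
```

View pics/m3.png

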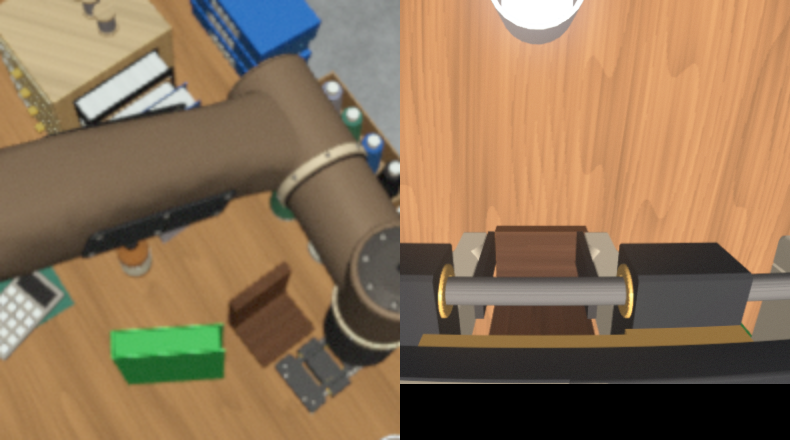

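The side view shows the bookend upright on its foot: foot end corners at composite (267,364) and (313,330), upright top (230,297)–(290,264). Now the row's heading, from the scene camera.

```bash
python3 - <<'E'
from h import *
import pickle
a,w=pickle.load(open('3.pkl','rb'))
m=lambda x,y:(150+x/2,60+y/2)
print('foot end',onplane(a,[m(267,364),m(313,330)],.02).round(3).tolist())
print('upr top',onplane(a,[m(230,297),m(290,264)],.14).round(3).tolist())
print('cab top',onplane(a,[m(73,132),m(172,55)],.26).round(3).tolist())
c=shot('scene','s3.png'); pickle.dump(c,open('s3.pkl','wb'))
cv2.imwrite('pics/sc.png',cv2.resize(c['image'][110:300,170:330],None,fx=3.1,fy=3.1,interpolation=cv2.INTER_CUBIC))
E
```

```text
foot end [[0.574, -0.18, 0.02], [0.67, -0.175, 0.02]]
upr top [[0.566, -0.078, 0.14], [0.673, -0.085, 0.14]]
cab top [[0.49, 0.233, 0.26], [0.682, 0.264, 0.26]]
```

View pics/sc.png

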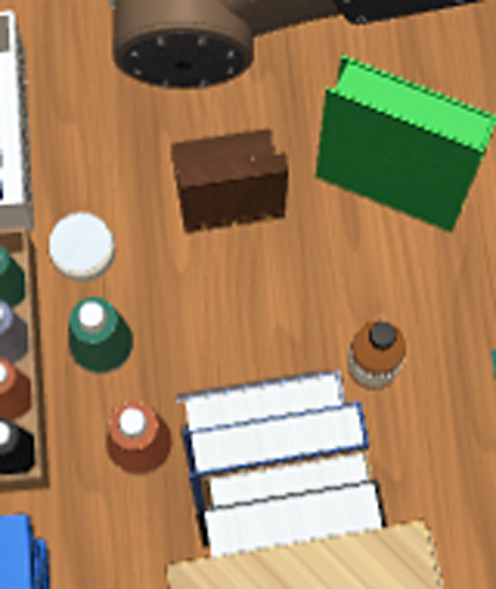

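The scene view shows everything clear: bookend back base (187,232)–(285,215), end book top near edge (178,398)–(340,373), book3 top near edge (189,433)–(362,405), cone_a (100,335), cone_b (138,437) and glue (377,352).

```bash
python3 - <<'E'
from h import *
import pickle
c=pickle.load(open('s3.pkl','rb'))
m=lambda x,y:(170+x/3.1,110+y/3.1)
for n,p,z in [('be base',[m(187,232),m(285,215)],0),('be top back',[m(180,178),m(288,157)],.14),('endbook top',[m(178,398),m(340,373)],.212),('book3 top',[m(189,433),m(362,405)],.23),('book1 top',[m(207,517),m(378,483)],.235),('book1 far',[m(212,557),m(384,524)],.235),('glue base',[m(377,368)],0),('glue top',[m(383,334)],.125),('coneA top',[m(92,316)],.112),('coneB top',[m(132,422)],.112),('cab',[m(168,568),m(428,522)],.26)]:
    P=onplane(c,p,z); 
    print(n,P[:,:2].round(3).tolist(), np.degrees(np.arctan2(*(P[0]-P[1])[[1,0]])).round(1) if len(P)>1 else '', P.mean(0).round(3)[:2])
E
```

```text
be base [[0.665, -0.071], [0.557, -0.08]] 4.8 [ 0.611 -0.076]
be top back [[0.666, -0.079], [0.557, -0.091]] 6.1 [ 0.611 -0.085]
endbook top [[0.685, 0.16], [0.538, 0.151]] 3.3 [0.612 0.155]
book3 top [[0.678, 0.196], [0.524, 0.186]] 3.6 [0.601 0.191]
book1 top [[0.669, 0.271], [0.519, 0.257]] 5.5 [0.594 0.264]
book1 far [[0.668, 0.306], [0.519, 0.293]] 5.0 [0.593 0.299]
glue base [[0.48, 0.099]]  [0.48  0.099]
glue top [[0.484, 0.096]]  [0.484 0.096]
coneA top [[0.764, 0.046]]  [0.764 0.046]
coneB top [[0.733, 0.155]]  [0.733 0.155]
cab [[0.705, 0.314], [0.484, 0.298]] 4.2 [0.595 0.306]
```

Before the low push I check the forearm's height over the row: the wrist joint height above TCP, from the first pictures.

```bash
python3 - <<'E'
from h import *
import pickle
s3=pickle.load(open('s3.pkl','rb')); d3,_=pickle.load(open('3.pkl','rb'))
for z in (.3,.4,.5,.6): print(z,proj(s3,[(.675,0,z)])[0].round(),proj(d3,[(.675,0,z)])[0].round(),'elbow',proj(s3,[(.62,.184,z)])[0].round(),proj(d3,[(.62,.184,z)])[0].round())
E
```

```text
0.3 [225. 173.] [283. 150.] elbow [252. 237.] [232. 110.]
0.4 [223. 159.] [286. 135.] elbow [252. 228.] [230.  92.]
0.5 [221. 142.] [288. 116.] elbow [253. 217.] [227.  71.]
0.6 [218. 122.] [291.  94.] elbow [253. 203.] [224.  45.]
```

```bash
python3 - <<'E'
from h import *
import pickle
d3,w=pickle.load(open('3.pkl','rb'))
print(onplane(d3,[(347,291)],.09),onplane(d3,[(320,332)],.085), onplane(w,[(258,28)],.09))
E
```

```text
[[ 0.63986541 -0.41940973  0.09      ]] [[ 0.50305382 -0.47201762  0.085     ]] [[ 0.63894934 -0.37802392  0.09      ]]
```

Emit:
play_rows --rows '[{"slide": [0, 0.04, 0.2], "delta_rot": [0, 0, -0.17], "fingers": 0}, {"slide": [0, 0, 0.2], "delta_rot": [0, 0, 0], "fingers": 0}, {"slide": [0, 0, 0.2], "delta_rot": [0, 0, 0], "fingers": 0}, {"slide": [0, 0, 0], "delta_rot": [0, 0, 0], "fingers": 0}]'

```text
time_s: 4.8
tcp_pos: [0.6234, -0.2479, 0.1094]
eef_rot: [179.6, 0.1, -85.2]
contact_force: [0.0, 1.0, 0.3]
gripper_width: 0.0437
gripper_force: 0.0
```

Emit:
play_rows --rows '[{"slide": [0, 0, 0.2], "delta_rot": [0, 0, 0], "fingers": 0}, {"slide": [0, 0, 0.2], "delta_rot": [0, 0, 0], "fingers": 0}, {"slide": [0, 0, 0.14], "delta_rot": [0, 0, 0], "fingers": 0}, {"slide": [0, 0, 0.1], "delta_rot": [0, 0, 0], "fingers": 0}, {"slide": [-0.1, -0.03, 0], "delta_rot": [0, 0, 0], "fingers": 0}, {"slide": [-0.1, -0.03, 0], "delta_rot": [0, 0, 0], "fingers": 0}, {"slide": [0, 0, 0], "delta_rot": [0, 0, 0], "fingers": 0}]'

```text
time_s: 5.68
tcp_pos: [0.6334, -0.2166, 0.0178]
eef_rot: [-179.9, -0.0, -85.1]
contact_force: [0.2, -0.8, -0.0]
gripper_width: 0.0438
gripper_force: 0.0
```

Emit:
play_rows --rows '[{"slide": [0, 0.05, 0.03], "delta_rot": [0, 0, 0], "fingers": 0}, {"slide": [-0.05, 0, 0.02], "delta_rot": [0, 0, 0], "fingers": 0}, {"slide": [-0.05, 0, 0], "delta_rot": [0, 0, 0], "fingers": 0}, {"slide": [-0.05, 0, 0], "delta_rot": [0, 0, 0], "fingers": 0}, {"slide": [-0.05, 0, 0], "delta_rot": [0, 0, 0], "fingers": 0}, {"slide": [-0.05, 0, 0], "delta_rot": [0, 0, 0], "fingers": 0}, {"slide": [-0.05, 0, 0], "delta_rot": [0, 0, 0], "fingers": 0}]'

```text
time_s: 6.55
tcp_pos: [0.6209, -0.1739, 0.0092]
eef_rot: [-180.0, -0.0, -85.2]
contact_force: [0.3, -2.8, -0.4]
gripper_width: 0.0438
gripper_force: 1.4
```

Emit:
play_rows --rows '[{"slide": [-0.08, -0.007, 0], "delta_rot": [0, 0, 0], "fingers": 0}, {"slide": [-0.08, -0.007, 0], "delta_rot": [0, 0, 0], "fingers": 0}, {"slide": [-0.08, -0.007, 0], "delta_rot": [0, 0, 0], "fingers": 0}, {"slide": [-0.08, -0.007, 0], "delta_rot": [0, 0, 0], "fingers": 0}, {"slide": [-0.08, -0.007, 0], "delta_rot": [0, 0, 0], "fingers": 0}, {"slide": [-0.08, -0.007, 0], "delta_rot": [0, 0, 0], "fingers": 0}, {"slide": [-0.08, -0.007, 0], "delta_rot": [0, 0, 0], "fingers": 0}, {"slide": [-0.08, -0.007, 0], "delta_rot": [0, 0, 0], "fingers": 0}]'

```text
time_s: 7.55
tcp_pos: [0.6212, -0.077, 0.0091]
eef_rot: [180.0, -0.0, -85.2]
contact_force: [0.3, -4.5, 0.8]
gripper_width: 0.044
gripper_force: 2.1
```

```bash
python3 - <<'E'
from h import *
import pickle
c=shot('scene','s4.png'); pickle.dump(c,open('s4.pkl','wb'))
cv2.imwrite('pics/sc4.png',cv2.resize(c['image'][110:300,170:330],None,fx=3.1,fy=3.1,interpolation=cv2.INTER_CUBIC))
E
```

```text
(no output)
```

View pics/sc4.png

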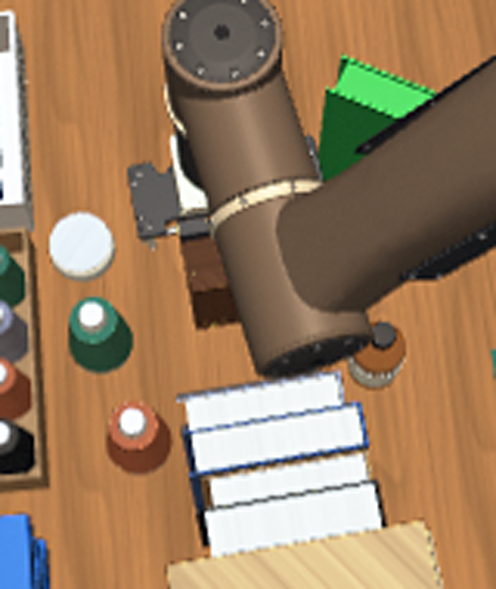

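The bookend is moving square, with its back corner at crop (196,328), and the row is undisturbed. I continue, more slowly near the book.

Emit:
play_rows --rows '[{"slide": [-0.08, -0.007, 0], "delta_rot": [0, 0, 0], "fingers": 0}, {"slide": [-0.08, -0.007, 0], "delta_rot": [0, 0, 0], "fingers": 0}, {"slide": [-0.08, -0.007, 0], "delta_rot": [0, 0, 0], "fingers": 0}, {"slide": [-0.06, -0.005, 0], "delta_rot": [0, 0, 0], "fingers": 0}, {"slide": [-0.04, -0.004, 0], "delta_rot": [0, 0, 0], "fingers": 0}, {"slide": [-0.04, -0.004, 0], "delta_rot": [0, 0, 0], "fingers": 0}]'

```text
time_s: 8.35
tcp_pos: [0.6214, -0.0202, 0.009]
eef_rot: [180.0, -0.0, -85.2]
contact_force: [0.1, -3.7, 1.7]
gripper_width: 0.044
gripper_force: 1.9
```

Emit:
play_rows --rows '[{"slide": [-0.04, -0.004, 0], "delta_rot": [0, 0, 0], "fingers": 0}, {"slide": [-0.04, -0.004, 0], "delta_rot": [0, 0, 0], "fingers": 0}, {"slide": [-0.04, -0.004, 0], "delta_rot": [0, 0, 0], "fingers": 0}]'

```text
time_s: 8.72
tcp_pos: [0.6215, -0.0029, 0.009]
eef_rot: [180.0, -0.0, -85.2]
contact_force: [-0.7, -9.5, 1.3]
gripper_width: 0.0439
gripper_force: 4.3
```

Emit:
play_rows --rows '[{"slide": [-0.04, -0.004, 0], "delta_rot": [0, 0, 0], "fingers": 0}, {"slide": [-0.04, -0.004, 0], "delta_rot": [0, 0, 0], "fingers": 0}, {"slide": [-0.04, -0.004, 0], "delta_rot": [0, 0, 0], "fingers": 0}]'

```text
time_s: 9.1
tcp_pos: [0.6216, 0.015, 0.009]
eef_rot: [179.9, -0.0, -85.2]
contact_force: [-0.3, -8.4, 2.1]
gripper_width: 0.0435
gripper_force: 4.0
```

Emit:
play_rows --rows '[{"slide": [-0.04, -0.004, 0], "delta_rot": [0, 0, 0], "fingers": 0}, {"slide": [-0.04, -0.004, 0], "delta_rot": [0, 0, 0], "fingers": 0}]'

```text
time_s: 9.35
tcp_pos: [0.6218, 0.0271, 0.009]
eef_rot: [179.9, -0.1, -85.2]
contact_force: [0.0, -8.2, 2.9]
gripper_width: 0.0439
gripper_force: 3.9
```

Emit:
play_rows --rows '[{"slide": [-0.03, -0.003, 0], "delta_rot": [0, 0, 0], "fingers": 0}, {"slide": [0, 0, 0], "delta_rot": [0, 0, 0], "fingers": 0}]'

```text
time_s: 9.6
tcp_pos: [0.6219, 0.0322, 0.009]
eef_rot: [180.0, -0.0, -85.2]
contact_force: [-0.6, -5.0, 3.1]
gripper_width: 0.0437
gripper_force: 2.2
```

Emit:
play_rows --rows '[{"slide": [-0.03, -0.003, 0], "delta_rot": [0, 0, 0], "fingers": 0}, {"slide": [-0.02, -0.002, 0], "delta_rot": [0, 0, 0], "fingers": 0}]'

```text
time_s: 9.85
tcp_pos: [0.622, 0.0392, 0.009]
eef_rot: [179.9, -0.0, -85.2]
contact_force: [-0.4, -7.9, 3.6]
gripper_width: 0.0438
gripper_force: 3.9
```

Emit:
play_rows --rows '[{"slide": [-0.02, -0.002, 0], "delta_rot": [0, 0, 0], "fingers": 0}]'

```text
time_s: 9.98
tcp_pos: [0.6218, 0.0417, 0.009]
eef_rot: [179.9, -0.1, -85.2]
contact_force: [-0.6, -13.9, 3.6]
gripper_width: 0.0439
gripper_force: 7.5
```

Emit:
play_rows --rows '[{"slide": [-0.015, -0.001, 0], "delta_rot": [0, 0, 0], "fingers": 0}]'

```text
time_s: 10.1
tcp_pos: [0.6215, 0.042, 0.009]
eef_rot: [179.8, -0.2, -85.2]
contact_force: [3.2, -27.3, 2.0]
gripper_width: 0.0442
gripper_force: 13.8
```

Emit:
play_rows --rows '[{"slide": [-0.015, -0.001, 0], "delta_rot": [0, 0, 0], "fingers": 0}]'

```text
time_s: 10.22
tcp_pos: [0.6213, 0.0422, 0.009]
eef_rot: [179.8, -0.3, -85.3]
contact_force: [5.1, -36.4, 3.0]
gripper_width: 0.0437
gripper_force: 18.4
```

The force has risen sharply, so the row is closed. I back straight off and lift clear.

Emit:
play_rows --rows '[{"slide": [0.03, 0, 0], "delta_rot": [0, 0, 0], "fingers": 0}, {"slide": [0.06, 0, 0], "delta_rot": [0, 0, 0], "fingers": 0}, {"slide": [0.15, 0.01, 0], "delta_rot": [0, 0, 0], "fingers": 0}, {"slide": [0.2, 0.02, 0], "delta_rot": [0, 0, 0], "fingers": 0}, {"slide": [0.1, 0, -0.2], "delta_rot": [0, 0, 0], "fingers": 0}, {"slide": [0, 0, -0.25], "delta_rot": [0, 0, 0], "fingers": 0}, {"slide": [0, 0, -0.25], "delta_rot": [0, 0, 0], "fingers": 0}, {"slide": [0, 0, -0.25], "delta_rot": [0, 0, 0], "fingers": 0}]'

```text
time_s: 11.22
tcp_pos: [0.6245, -0.0344, 0.1527]
eef_rot: [-180.0, 0.0, -85.2]
contact_force: [0.8, 0.8, -0.3]
gripper_width: 0.0441
gripper_force: 0.0
```

Emit:
play_rows --rows '[{"slide": [0.2, 0, -0.25], "delta_rot": [0, 0, 0], "fingers": 0}, {"slide": [0.25, 0, -0.25], "delta_rot": [0, 0, 0], "fingers": 0}, {"slide": [0.25, 0, 0], "delta_rot": [0, 0, 0], "fingers": 0}, {"slide": [0.25, 0, 0], "delta_rot": [0, 0, 0], "fingers": 0}, {"slide": [0.25, 0, 0], "delta_rot": [0, 0, 0], "fingers": 0}, {"slide": [0.1, 0, 0], "delta_rot": [0, 0, 0], "fingers": 0}, {"slide": [0, 0, 0], "delta_rot": [0, 0, 0], "fingers": 0}]'

```text
time_s: 12.1
tcp_pos: [0.6407, -0.2292, 0.2261]
eef_rot: [180.0, 0.0, -85.3]
contact_force: [0.2, 0.3, -0.0]
gripper_width: 0.0441
gripper_force: 0.0
```

```bash
python3 - <<'E'
from h import *
import pickle
c=shot('scene','s5.png'); pickle.dump(c,open('s5.pkl','wb'))
cv2.imwrite('pics/sc5.png',cv2.resize(c['image'][110:300,170:330],None,fx=3.1,fy=3.1,interpolation=cv2.INTER_CUBIC))
E
```

```text
(no output)
```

View pics/sc5.png

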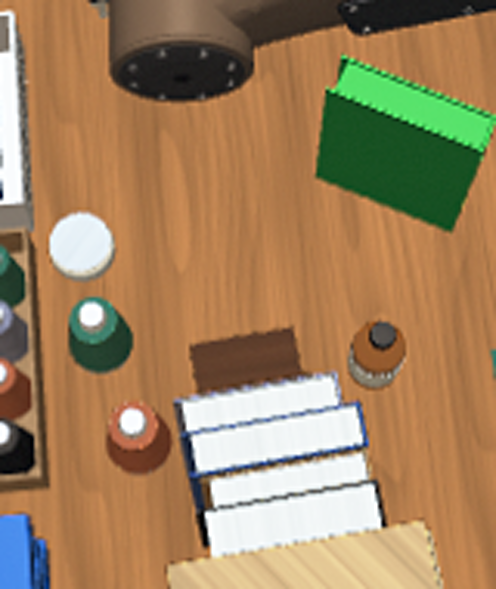

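The scene shows the end book's top lying against book3, with the foot end at crop (190,345)–(293,329). The cones, glue, tin and green book are unmoved. Now the numbers.

```bash
python3 - <<'E'
from h import *
import pickle
c=pickle.load(open('s5.pkl','rb')); o=pickle.load(open('s3.pkl','rb'))
m=lambda x,y:(170+x/3.1,110+y/3.1)
for n,p,z in [('foot end',[m(190,345),m(293,329)],.02),('endbook top',[m(176,402),m(338,374)],.21),('book3 top',[m(187,433),m(361,404)],.23)]:
    P=onplane(c,p,z); print(n,P[:,:2].round(3).tolist(), np.degrees(np.arctan2(*(P[0]-P[1])[[1,0]])).round(1),P.mean(0).round(3)[:2])
w=wrist('w5.png'); a=shot('side','d5.png')['image'][60:230,170:320]
cv2.imwrite('pics/m5.png',cv2.resize(a,None,fx=3.5,fy=3.5,interpolation=cv2.INTER_CUBIC))
E
```

```text
foot end [[0.672, 0.06], [0.564, 0.054]] 3.4 [0.618 0.057]
endbook top [[0.687, 0.163], [0.54, 0.152]] 4.3 [0.614 0.157]
book3 top [[0.68, 0.196], [0.525, 0.185]] 3.9 [0.602 0.191]
```

View pics/m5.png

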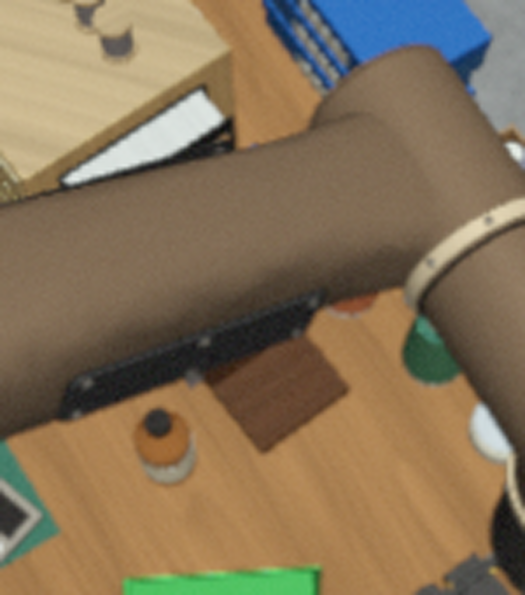

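The side view shows the foot flat on the table at (280,390), with the row behind it under the arm. The bookend's heel is at y = 0.157, as is the end book's top edge. The step to book3 is 34 mm against a 35 mm book, so it stands vertical and closed up. All headings are about 4°. I'm handing in.

```bash
python3 -c "
from plant import r
print(r.close_job())"
```

```text
the job is handed in; nothing more can be done
None
```

The job is handed in: the bookend stands on its foot square behind the row, and by my measurements the end book is vertical with the row closed up. The other things look unmoved in the pictures, and the arm is clear of everything. The hand-in returned no verdict.

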